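# Lay the end-weighted tube in the rocking cradle, heavy end down at the yellow saddle

## Robot

A 7-joint arm with a two-finger parallel gripper is mounted at the origin on a cart in front of the work surface, level with it; the furniture and walls round the work are solid. World frame = base frame: x ahead of the robot, y to its left, z up, the work surface at z = 0. Lengths are in m, angles in degrees, forces in N, time in s.
With the tool pointing down it reaches from about 0.425 to 0.95 m from the base axis. Payload 16.7 kg.
Tool frame: the origin (TCP) lies on the centre line of the jaws, within the pads' length; the fingertips stand 17 mm ahead of it and the grasp point (between the pads) lies 2 mm behind it; z points along the fingers, x is the direction in which the jaws open and shut, and the axes are right-handed (so a half turn about z gives the same grasp; the last joint's range is limited). The gripper opens to 94 mm and grips with 3 to 60 N. Pads are 16 mm wide; open, the fingers measure 119 mm over their backs; the gripper's body (75 mm by 177 mm) begins 78 mm behind the grasp point.
Start: joints at [-75.831, 24.414, 4.234, 92.017, -1.954, 63.644, -3.845], TCP at [0.261, 0.623, 0.222] pointing down, gripper open.
Joint ranges: [-163.25, 163.25], [-28.42, 122.38], [-70.27, 78.77], [12.13, 141.07], [-58.53, 238.53], [9.26, 117.41], [-156.51, 156.51]. Speed limits (degrees/s): [108.29, 108.29, 136.94, 136.94, 172.46, 172.46, 172.46].

## Interface

Orientations are given as [roll, pitch, yaw] about the fixed x, y, z axes, in that order (R = Rz(yaw) Ry(pitch) Rx(roll)).
In Python, from rig import ctrl gives the robot as it stands. Calls block until the motion is done:
- ctrl.reach(position, orientation): joint-space move of the TCP to a pose.
- ctrl.move_linear(position, ori=None, vel=0.15): straight line of the TCP; ori=None keeps the orientation; vel is the mean speed in m/s.
- ctrl.move_joints(angles): joint-space move.
- ctrl.gripper_open() and ctrl.grasp(f_grip=None): open the fingers fully, or close them until they stop; f_grip is the grip in N (None keeps the last).
- ctrl.sleep(seconds).
- ctrl.ik(position, orientation): joint angles nearest the present ones, or None.
- ctrl.state(): the state.
- ctrl.read_camera(name): name is "scene" or "side" or "wrist"; returns a dict with "pixels" (400x640x3 uint8, red, green, blue), "fx", "fy", "cx", "cy" (pixels), "view" (4x4, takes a point from world to camera coordinates); the wrist camera has in their place "hand_eye" (4x4, takes a point from camera to tool coordinates, whose origin is the TCP and whose axes are the tool frame's). Camera axes: x right, y down, z forward; pixel columns grow to the right and rows downward; lengths in m; the calibration is good to about 2 mm. A picture is of the moment at which its call begins: read the wrist's pose just before it. There is no depth.
A pose or a line that the arm cannot do raises ctrl.Unreachable and nothing moves.
- ctrl.job_done(): hands the job in, once; it reports no verdict.
Trained networks look in a picture, given as the dict that the camera call returned (one of the last four; its "shot" number tells which), for a name from the list of things; names that differ only in an ending like _2 or _b are one class to them, and where a whole thing is asked for, a point or a joint stands for the part that bears it (a point fixed in the world has none). Each returns a list of dicts, best first, with "conf" (0 to 1); they miss things now and then, are a little off and sometimes report something else, mostly with a low value. They report only what shows in the picture. A call takes as long as a camera call.
- ctrl.regions_of(label, picture): "pixels" (400x640 bool, what is visible of it) and "extent" ([left, top, width, height] in pixels, round what is visible of it).
- ctrl.landmark_of(label, picture): "point" ([column, row] in pixels: a listed point, or the origin of a listed thing).
The state is a dict: "clock": time; "joints": joint angles; "qvel": joint speeds; "joint_efforts": joint torques, N m; "tcp_pos": TCP position; "orientation": TCP orientation; "contact_force": force on the tool from outside, world axes, zero at the start; "moment": the same for the moment, N m; "opening": finger opening in m.
Only numpy, scipy, OpenCV 4.12 (cv2) and the standard library are available. Lean on these libraries where they do the work, as an engineer would, in place of code of your own. Each camera call takes 0.05 s, during which the arm holds its last target.

## Task

The blue square tube has a lead slug pressed into one of its two ends, and nobody marked which. Lift this tube (not the bare aluminium bar) off the bench, find out from the lift which end is the heavy one, then lay the tube in the two saddles of the rocking cradle with its heavy end at the yellow saddle, and let go, so that the cradle tips down at the yellow end and stays there. Get it right at the first laying: the cradle must never tip down at its grey end, not even for a moment.

Things in the scene. Friction and masses are not known exactly. Their poses are not given: they have to be found in the camera images.
- tube_mid (a point): Centre of the blue square tube, 28x28x200 mm, black plugs in both ends, loose on the bench. y: along it, z up. 0.35 kg; balance point about 40 mm from the centre towards the heavy end (random, unseen, unrelated to the sign of y). Gripped firmly near the middle it stays level and pulls 0.14 N m; gripped lightly 60 mm from the middle it droops some 40 deg if that is the light half, else stays level.
- cradle_seat (a point): Where the tube's centre comes to lie in the rocking cradle: midway between its yellow and grey saddles, 14 mm above their floors, 88 mm above the bench while level. y: along the cradle, towards the YELLOW saddle; x across; moves with the cradle. Between the saddles is only a 24 mm wide rail, 20 mm below the saddle floors: room for fingers on both sides of the tube.
- yellow_saddle (a point): Middle of the yellow saddle's floor; the grey one lies opposite. Saddles are U-shaped trays 50 mm long, 64 to 114 mm from the cradle's middle, open above and towards the middle; 48 mm between side lips, 222 mm between the two end stops; lips and stops 17 mm high. The stand is fixed; the pivot brackets under the middle end 18 mm below the saddle floors.
- cradle (a joint): Tip of the cradle about its middle: 0 level (a weak spring holds it level while empty), positive when the yellow end is down; stops at +0.17 and -0.17 rad. The tube's weight tips it fully to the side of the heavy end.

How it is judged (in metres and radians):
At the end, for the whole second after the job is handed in: The tube lies in both saddles (its centre within 22 mm of the seat point, along the cradle within about 8 degrees), and the cradle has tipped down at the yellow end by more than 0.1 rad and is at rest (value of joint cradle above 0.1 rad and distance between tube_mid and cradle_seat below 0.022 m and angle between the y axis of tube_mid and the y axis of cradle_seat, either way round below 0.15 rad and velocity of joint cradle below 0.1 rad/s); the robot touches nothing.
It fails at once if the cradle tips down at its grey end by more than 0.1 rad (value of joint cradle below -0.1 rad).
It also fails if it takes over 48 s, if anything falls off the work surface, if the arm or the gripper's body presses on something with over 40 N, if the wrist force passes 120 N, or if a joint passes its speed limit or range.

## Working session

There is one attempt and no reset: what is moved stays moved. The work goes in short steps, each a Python script; the robot and the scene stay as the last script left them, time stands still between calls to the robot, and variables do not carry over. Pictures are saved under pics/ and viewed, and the job is handed in when it is done.

```bash
ls; mkdir -p pics; cat > h.py <<'E'
import numpy as np, cv2, json
from rig import ctrl
def save(p,n): cv2.imwrite('pics/'+n+'.png', p['pixels'][:,:,::-1])
def ray(p,uv,st=None):
    d=np.array([(uv[0]-p['cx'])/p['fx'],(uv[1]-p['cy'])/p['fy'],1.])
    T=np.linalg.inv(p['view'])
    return T[:3,3],T[:3,:3]@d
def atz(p,uv,z):
    o,d=ray(p,uv); return o+d*(z-o[2])/d[2]
E
python3 - <<'E'
from h import *
s=ctrl.state(); print({k:np.round(v,3).tolist() for k,v in s.items()})
for n in ["scene","side"]:
    p=ctrl.read_camera(n); save(p,n+'0'); print(n,p['fx'],np.round(np.linalg.inv(p['view']),3).tolist())
    for l in ["tube_mid","cradle_seat","yellow_saddle"]:
        r=ctrl.landmark_of(l,p); print(l,[(np.round(a['point'],1).tolist(),round(a['conf'],2), np.round(atz(p,a['point'],{"tube_mid":.014,"cradle_seat":.088,"yellow_saddle":.074}[l]),4).tolist()) for a in r])
        r=ctrl.regions_of(l,p); print(l,[(a['extent'],round(a['conf'],2)) for a in r])
E
```

```text
pics
{'clock': 0.0, 'joints': [-75.829, 24.449, 4.233, 92.053, -1.951, 63.643, -3.845], 'qvel': [-0.043, -0.128, -0.049, -0.048, -0.097, 0.021, 0.032], 'joint_efforts': [-0.002, -93.582, 3.665, -45.422, -0.049, 0.02, 0.0], 'tcp_pos': [0.261, 0.622, 0.222], 'orientation': [179.991, 0.072, 67.26], 'contact_force': [0.079, 0.051, 0.025], 'moment': [-0.033, -0.046, -0.03], 'opening': 0.094}
scene 438.45581676505975 [[0.802, -0.453, 0.39, 0.161], [-0.597, -0.589, 0.545, -0.469], [-0.017, -0.67, -0.742, 0.805], [0.0, 0.0, 0.0, 1.0]]
tube_mid [([374.9, 298.8], 0.72, [0.5001, -0.1682, 0.014])]
tube_mid [([337.2, 264.2, 76.6, 70.1], 0.61)]
cradle_seat [([270.4, 172.3], 0.57, [0.4931, 0.2011, 0.088])]
cradle_seat [([241.3, 142.8, 67.3, 74.6], 0.95), ([337.1, 264.2, 78.4, 71.6], 0.74)]
yellow_saddle []
yellow_saddle [([240.0, 140.3, 70.4, 80.0], 0.82)]
side 392.9001091053949 [[0.981, -0.115, 0.153, 0.392], [-0.19, -0.489, 0.851, -0.741], [-0.023, -0.865, -0.502, 0.551], [0.0, 0.0, 0.0, 1.0]]
tube_mid [([327.0, 288.3], 0.82, [0.5092, -0.1717, 0.014])]
tube_mid [([272.2, 270.6, 99.0, 37.8], 0.63)]
cradle_seat [([292.5, 175.4], 0.58, [0.4946, 0.19, 0.088])]
cradle_seat [([282.0, 157.3, 26.7, 52.5], 0.77)]
yellow_saddle [([294.0, 167.9], 0.74, [0.5084, 0.2645, 0.074])]
yellow_saddle [([284.1, 154.2, 24.7, 55.7], 0.6)]
```

View pics/scene0.png

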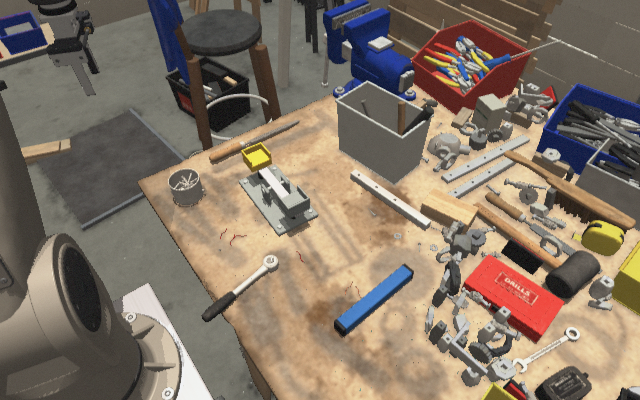

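View pics/side0.png

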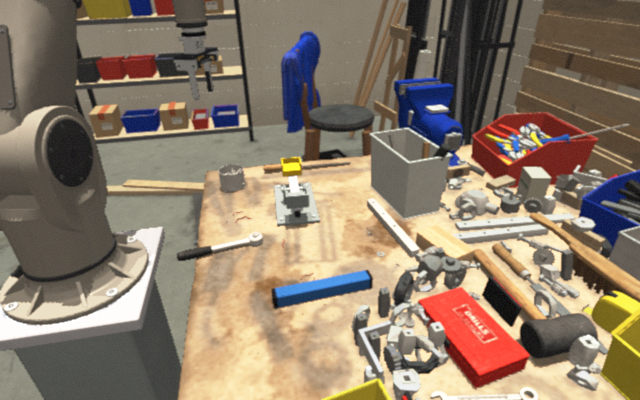

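The scene picture shows the blue tube from (341,328) to (408,268). The cradle's yellow saddle is at (257,156) and its grey one at (293,205). Next I'll look with the wrist camera over the cradle, then over the tube.

```bash
cat >> h.py <<'E'
from scipy.spatial.transform import Rotation as R
def wrist(n=None):
    s=ctrl.state(); p=ctrl.read_camera('wrist')
    T=np.eye(4); T[:3,:3]=R.from_euler('xyz',s['orientation'],degrees=True).as_matrix(); T[:3,3]=s['tcp_pos']
    p['view']=np.linalg.inv(T@np.array(p['hand_eye']))
    if n: save(p,n)
    return p
Z={"tube_mid":.014,"cradle_seat":.088,"yellow_saddle":.074}
def marks(p,ls=Z):
    for l in ls:
        print(l,[(np.round(a['point'],1).tolist(),round(a['conf'],2),np.round(atz(p,a['point'],Z[l]),4).tolist()) for a in ctrl.landmark_of(l,p)])
E
python3 - <<'E'
from h import *
for y in [0,90,-90,180]:
    for pos in [[.495,.2,.3],[.505,-.17,.25],[.505,-.17,.015],[.495,.2,.1]]:
        q=ctrl.ik(pos,[180,0,y]); print(y,pos,None if q is None else np.round(q).tolist())
print(np.round(ctrl.read_camera('wrist')['hand_eye'],3).tolist())
E
```

```text
0 [0.495, 0.2, 0.3] [-56.0, 7.0, 30.0, 106.0, -4.0, 68.0, -24.0]
0 [0.505, -0.17, 0.25] [-40.0, 16.0, 63.0, 111.0, -17.0, 63.0, 30.0]
0 [0.505, -0.17, 0.015] [-24.0, 37.0, 47.0, 121.0, -43.0, 40.0, 52.0]
0 [0.495, 0.2, 0.1] [-52.0, 22.0, 29.0, 118.0, -15.0, 44.0, -14.0]
90 [0.495, 0.2, 0.3] [-43.0, 7.0, 16.0, 105.0, -2.0, 68.0, 63.0]
90 [0.505, -0.17, 0.25] [-36.0, 14.0, 57.0, 111.0, -13.0, 62.0, 116.0]
90 [0.505, -0.17, 0.015] [-8.0, 30.0, 25.0, 120.0, -22.0, 34.0, 122.0]
90 [0.495, 0.2, 0.1] [-39.0, 20.0, 12.0, 117.0, -6.0, 43.0, 67.0]
-90 [0.495, 0.2, 0.3] [-65.0, 8.0, 41.0, 106.0, -6.0, 68.0, -112.0]
-90 [0.505, -0.17, 0.25] [-45.0, 20.0, 71.0, 111.0, -21.0, 64.0, -55.0]
-90 [0.505, -0.17, 0.015] [-26.0, 39.0, 51.0, 121.0, -47.0, 42.0, -35.0]
-90 [0.495, 0.2, 0.1] [-61.0, 24.0, 40.0, 118.0, -22.0, 45.0, -97.0]
180 [0.495, 0.2, 0.3] [-33.0, 7.0, 4.0, 105.0, -1.0, 68.0, 152.0]
180 [0.505, -0.17, 0.25] [-45.0, 20.0, 71.0, 111.0, -21.0, 64.0, -145.0]
180 [0.505, -0.17, 0.015] [-31.0, 44.0, 58.0, 121.0, -54.0, 46.0, -118.0]
180 [0.495, 0.2, 0.1] [-24.0, 20.0, -6.0, 116.0, 3.0, 44.0, 148.0]
[[1.0, -0.001, 0.0, -0.0], [0.0, 0.974, 0.227, -0.065], [-0.001, -0.227, 0.974, -0.162], [0.0, 0.0, 0.0, 1.0]]
```

```bash
python3 - <<'E'
from h import *
ctrl.reach([.495,.2,.33],[180,0,0]); p=wrist('w1'); marks(p,["cradle_seat","yellow_saddle"])
ctrl.reach([.505,-.17,.28],[180,0,-90]); p=wrist('w2'); marks(p,["tube_mid"])
print(ctrl.state()['clock'])
hsv=cv2.cvtColor(p['pixels'],cv2.COLOR_RGB2HSV); m=cv2.inRange(hsv,(100,120,60),(125,255,255))
n,l,st,c=cv2.connectedComponentsWithStats(m); i=1+st[1:,4].argmax(); r=cv2.minAreaRect(np.argwhere(l==i)[:,::-1].astype(np.float32)); b=cv2.boxPoints(r)
print(st[i],b.round(1).tolist(),[atz(p,x,.028).round(4).tolist() for x in b])
E
```

```text
cradle_seat [([320.5, 188.4], 0.91, [0.4997, 0.1886, 0.088])]
yellow_saddle [([323.0, 106.6], 0.73, [0.5023, 0.2841, 0.074])]
tube_mid [([319.1, 177.6], 0.65, [0.5026, -0.1719, 0.014])]
4.1917
[ 301  102   31  150 3202] [[300.20001220703125, 102.5], [322.6000061035156, 101.0999984741211], [331.70001220703125, 250.6999969482422], [309.29998779296875, 252.0]] [[0.5933, -0.1494, 0.028], [0.5949, -0.1755, 0.028], [0.4099, -0.1884, 0.028], [0.408, -0.1596, 0.028]]
```

```bash
python3 -c "
import cv2,numpy as np
cv2.imwrite('pics/w12.png',cv2.resize(np.vstack([cv2.imread('pics/w1.png'),cv2.imread('pics/w2.png')]),(480,600)))"
```

```text
(no output)
```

View pics/w1.png

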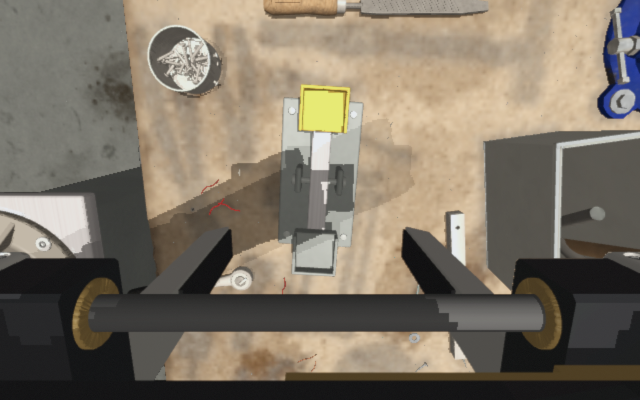

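View pics/w2.png

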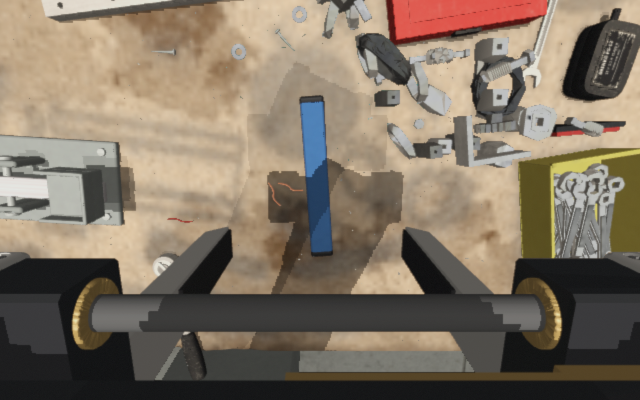

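The wrist views show the tube from (312,97) to (320,255), the yellow tray rim around (325,109) and the grey rim around (315,252). I'll compute the cradle axis, then grip the tube at its middle and lift.

```bash
python3 - <<'E'
from h import *
img=cv2.imread('pics/w1.png'); c=img[75:290,260:390]; cv2.imwrite('pics/w1z.png',cv2.resize(c,None,fx=2.7,fy=2.7,interpolation=cv2.INTER_CUBIC))
T=np.eye(4);T[:3,:3]=R.from_euler('xyz',[180,0,0],degrees=True).as_matrix();T[:3,3]=[.495,.2,.33]
p=ctrl.read_camera('wrist');p['view']=np.linalg.inv(T@np.array(p['hand_eye']))
for uv in [(302,86),(349,88),(347,132),(300,132),(324.5,109.5),(315,252.5),(294,231),(336,232),(333,275),(294,272)]: print(uv,atz(p,uv,.091).round(4))
E
```

```text
(302, 86) [0.4788 0.3049 0.091 ]
(349, 88) [0.5314 0.3027 0.091 ]
(347, 132) [0.5301 0.2544 0.091 ]
(300, 132) [0.476  0.2544 0.091 ]
(324.5, 109.5) [0.5041 0.2795 0.091 ]
(315, 252.5) [0.493  0.1069 0.091 ]
(294, 231) [0.4672 0.135  0.091 ]
(336, 232) [0.5189 0.1337 0.091 ]
(333, 275) [0.5158 0.0766 0.091 ]
(294, 272) [0.4664 0.0807 0.091 ]
```

View pics/w1z.png

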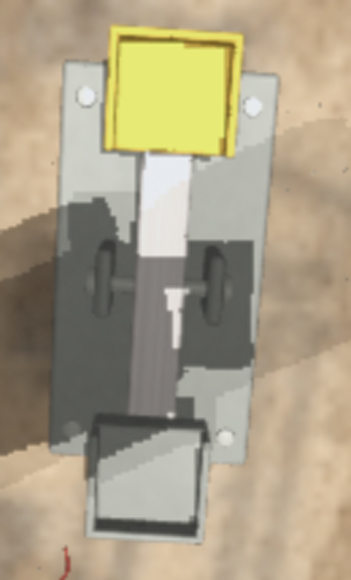

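```bash
python3 - <<'E'
from h import *
y=-90+3.6
ctrl.reach([.5015,-.168,.12],[180,0,y])
ctrl.move_linear([.5015,-.168,.018],vel=.1)
s0=ctrl.state()
ctrl.grasp(60); a=ctrl.state()
print(s0['moment'],a['opening'],a['contact_force'],a['clock'])
ctrl.sleep(.3)
ctrl.move_linear([.5015,-.168,.2],vel=.12); ctrl.sleep(.5)
s=ctrl.state(); Rt=R.from_euler('xyz',s['orientation'],degrees=True).as_matrix()
print(s['opening'],s['contact_force'],s['moment'],s['tcp_pos'],s['orientation'],s['clock'])
print('dF',np.array(s['contact_force'])-s0['contact_force'],'dM',np.array(s['moment'])-s0['moment'])
wrist('w3'); p=ctrl.read_camera('side'); save(p,'s3')
E
```

```text
[-0.01946177  0.14754525 -0.00948338] 0.027536771941188577 [-0.48069325  0.05824541 -0.90658163] 7.1167
0.02780798803785852 [ 0.0693702  -0.35514674 -2.84506877] [-0.06711633  0.25541115  0.03020609] [ 0.50148692 -0.1680176   0.19996194] [ 1.79996762e+02 -2.04862766e-03 -8.64026052e+01] 9.5833
dF [ 0.87340551 -0.56506942 -3.0832942 ] dM [-0.04765456  0.1078659   0.03968946]
```

```bash
python3 - <<'E'
from h import *
def avg(n=15):
    M=[];F=[]
    for _ in range(n): ctrl.sleep(.04); s=ctrl.state(); M.append(s['moment']);F.append(s['contact_force'])
    return np.round([np.mean(M,0),np.std(M,0),np.mean(F,0)],3).tolist()
print(avg())
for y in [93.6,-176.4,3.6]:
    q=ctrl.ik([.5,0,.3],[180,0,y]); print(y,None if q is None else np.round(q).tolist())
print(ctrl.state()['clock'])
E
```

```text
[[0.006, 0.291, -0.014], [0.017, 0.025, 0.025], [-0.135, -0.002, -3.495]]
93.6 [-34.0, 3.0, 28.0, 110.0, -2.0, 67.0, 88.0]
-176.4 None
3.6 [-48.0, 3.0, 44.0, 110.0, -3.0, 67.0, -0.0]
10.3083
```

View pics/w3.png

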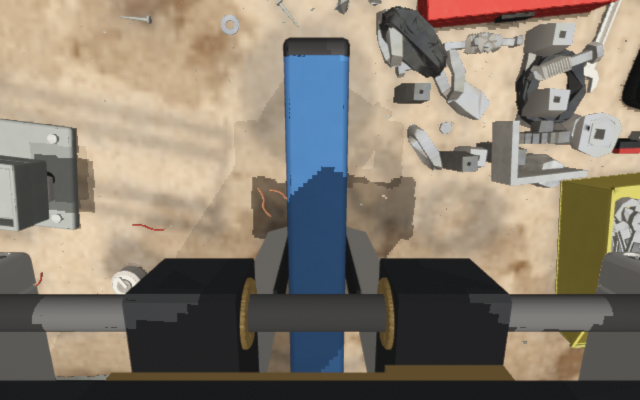

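View pics/s3.png

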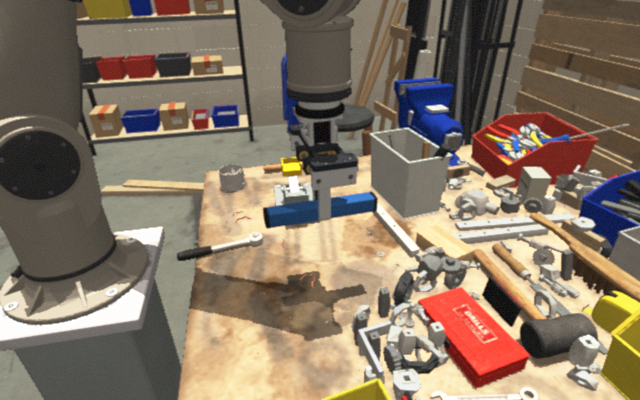

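The wrench points to the +x end being heavy: My rose by 0.14 N m after lifting, as predicted. The tube is level in the grip, at (265–377, 195–225) in the side picture. I'll recheck after turning over the cradle, before laying it.

```bash
python3 - <<'E'
from h import *
def avg(n=10):
    M=[];F=[]
    for _ in range(n): ctrl.sleep(.04); s=ctrl.state(); M.append(s['moment']);F.append(s['contact_force'])
    return np.mean(M,0)[:2],np.mean(F,0)
r=lambda a: R.from_euler('z',a,degrees=True).as_matrix()[:2,:2]
rows=[];obs=[]
def add(y,m): rows.append(np.hstack([r(y)-r(67.26),(r(y+90)@np.array([0,1.]))[:,None]])); obs.append(m)
ctrl.move_linear([.5015,-.168,.25],vel=.2)
ctrl.reach([.5,.0,.26],[180,0,93.6]); ctrl.sleep(.4); m1,f1=avg(); print('yaw93.6',m1,f1)
ctrl.reach([.499,.1905,.25],[180,0,-3.7]); ctrl.sleep(.4); m2,f2=avg(); print('yaw-3.7',m2,f2)
for y,m in [(-86.4,[.006,.291]),(93.6,m1),(-3.7,m2)]: add(y,np.array(m))
A=np.vstack(rows);b=np.hstack(obs)
# unknown: tool-fixed offset c(2), heavy moment (+ = heavy end along tool yaw+90)
print('toolbias fit',np.linalg.lstsq(A,b,rcond=None)[:2])
A2=A.copy();A2[:,:2]=np.tile(np.eye(2),(3,1)); print('worldbias fit',np.linalg.lstsq(A2,b,rcond=None)[:2])
rows=[];obs=[];
print(ctrl.state()['clock'])
p=wrist('w4'); marks(p,["yellow_saddle","cradle_seat"])
for c in ['side','scene']:
    p=ctrl.read_camera(c); save(p,c+'4')
    a=ctrl.landmark_of('tube_mid',p); print(c,[(x['point'],x['conf'],atz(p,x['point'],.246)) for x in a])
E
```

```text
yaw93.6 [ 0.05354822 -0.13258687] [-0.2947498   0.14057663 -3.50362587]
yaw-3.7 [-0.20345246  0.0761783 ] [-0.12190278  0.06201829 -3.4114716 ]
toolbias fit (array([-0.08023635, -0.0097619 ,  0.13663981]), array([0.00026256]))
worldbias fit (array([0.02447643, 0.07351237, 0.21778748]), array([0.00062884]))
16.4917
yellow_saddle []
cradle_seat []
side [([292.2, 118.7], 0.91, array([0.5009804 , 0.17900341, 0.246     ]))]
scene [([268.3, 117.6], 0.83, array([0.50302868, 0.19382841, 0.246     ]))]
```

View pics/scene4.png

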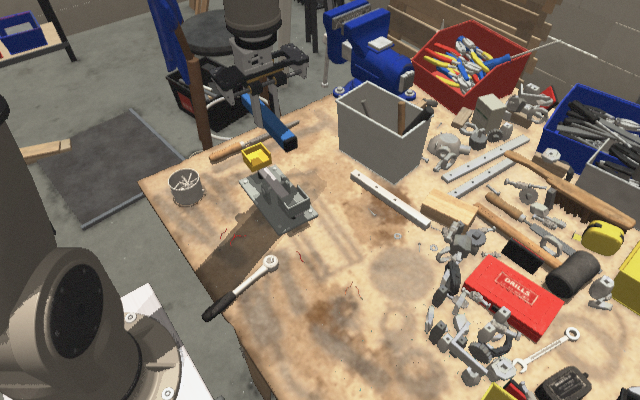

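View pics/w4.png

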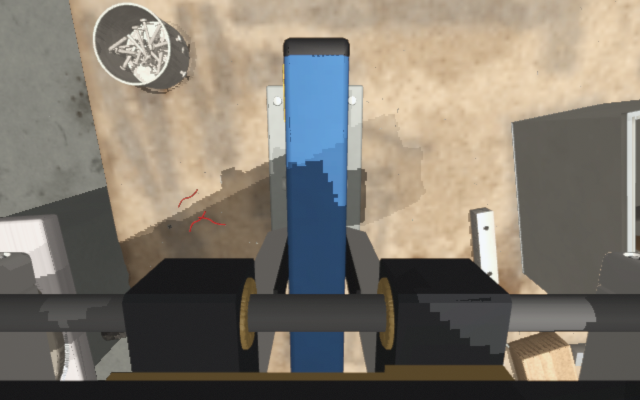

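The moment fit over three yaws gives 0.137 N m, with the heavy end along tool yaw +90°, so it's now towards yellow. One check of the tube's position along the jaws from the plug end at (316,40), then I'll lower it.

```bash
python3 - <<'E'
from h import *
p=wrist(); s=ctrl.state(); t=np.array(s['tcp_pos'])
e=atz(p,(316,39),t[2]+.010); print(e-t, s['opening'])
d=R.from_euler('z',86.3,degrees=True).apply([1,0,0])
off=float((e-t)@d)-.1; print('offset along tube',off)
off=np.clip(off,-.008,.008)
P=np.array([.499,.1905,0])-off*d
ctrl.move_linear([P[0],P[1],.14],vel=.12)
for c in ['side','scene']: save(ctrl.read_camera(c),c+'5')
p=wrist('w5')
ctrl.move_linear([P[0],P[1],.100],vel=.06)
ctrl.sleep(.2)
print(P,ctrl.state()['contact_force'],ctrl.state()['clock'])
for c in ['side','scene']: save(ctrl.read_camera(c),c+'6')
a,b=[cv2.imread(f'pics/{c}6.png')[80:260,200:360] for c in ('side','scene')]
cv2.imwrite('pics/z6.png',cv2.resize(np.hstack([a,b]),(800,450),interpolation=cv2.INTER_CUBIC))
E
```

```text
[0.00618414 0.09821054 0.01      ] 0.027508629057522736
offset along tube -0.0015950920821320158
[0.49910293 0.19209177 0.        ] [ 0.47363535 -0.2285121  -2.77437304] 19.125
```

View pics/z6.png

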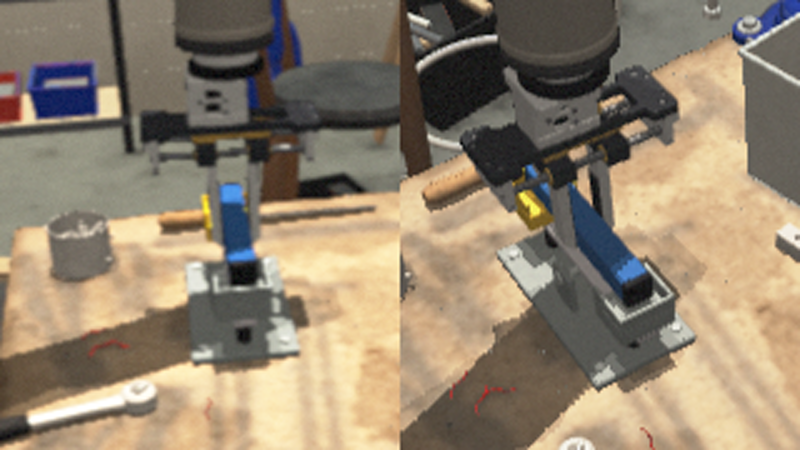

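View pics/w5.png

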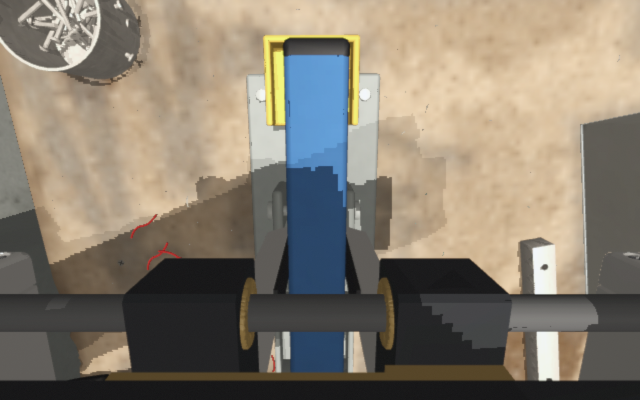

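The tube sits centred between the lips of the yellow tray (266–358 around 286–348) and within the grey tray. Lowering the last bit and releasing.

```bash
python3 - <<'E'
from h import *
P=ctrl.state()['tcp_pos']
ctrl.move_linear([P[0],P[1],.0928],vel=.03); s=ctrl.state(); print(s['contact_force'],s['tcp_pos'])
ctrl.gripper_open(); ctrl.sleep(.5)
ctrl.move_linear([P[0],P[1],.27],vel=.15); ctrl.sleep(.5)
s=ctrl.state(); print(s['contact_force'],s['clock'])
p=wrist('w7'); marks(p,["tube_mid","cradle_seat"])
for c in ['side','scene']: save(ctrl.read_camera(c),c+'7')
a,b=[cv2.imread(f'pics/{c}7.png')[80:260,200:360] for c in ('side','scene')]
cv2.imwrite('pics/z7.png',cv2.resize(np.hstack([a,b]),(800,450),interpolation=cv2.INTER_CUBIC))
E
```

```text
[ 0.24868898 -0.65625444 -2.6629111 ] [0.4990778  0.192097   0.09253624]
[-0.15518492  0.07681403 -0.3830777 ] 23.0583
tube_mid [([317.0, 181.1], 0.61, [0.4997, 0.1859, 0.014])]
cradle_seat [([315.4, 183.2], 0.68, [0.4986, 0.1964, 0.088])]
```

View pics/z7.png

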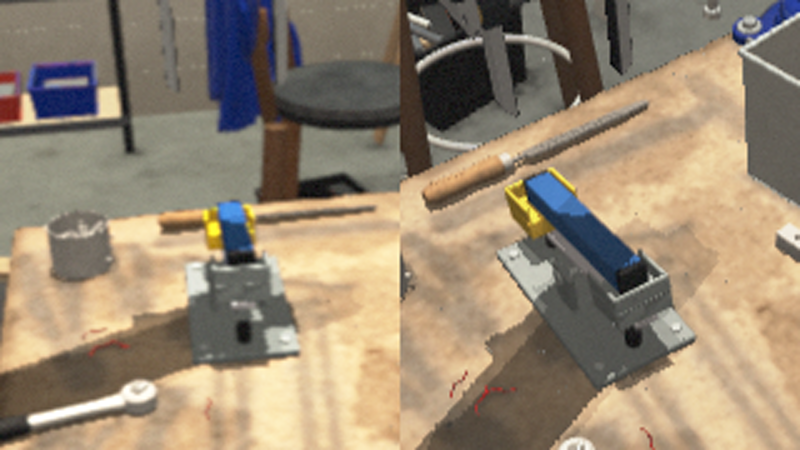

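View pics/w7.png

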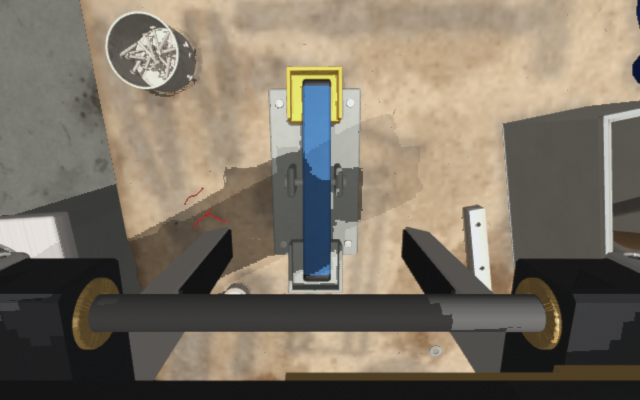

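The tube lies in both trays (wrist picture, (303–331, 80–280)). Now comparing the yellow and grey trays with the first picture to confirm the tip.

```bash
python3 - <<'E'
from h import *
p=ctrl.read_camera('scene')
V=np.array(p['view'])
def pr(x):
    c=V[:3,:3]@x+V[:3,3]; return np.round([c[0]/c[2]*p['fx']+p['cx'],c[1]/c[2]*p['fy']+p['cy']],1)
c0=np.array([.4985,.191,.056]);d=np.array([np.sin(np.radians(3.7)),np.cos(np.radians(3.7)),0])
for n,e in (('y stop top',.113),('g stop top',-.113)):
    for t in (0,.17,-.17): print(n,t,pr(c0+d*(e*np.cos(t)+.035*np.sin(t))+np.array([0,0,-e*np.sin(t)+.035*np.cos(t)])))
a,b=[cv2.imread(f'pics/scene{k}.png')[130:240,225:325] for k in (0,7)]
cv2.imwrite('pics/z8.png',cv2.resize(np.hstack([a,b]),(800,440),interpolation=cv2.INTER_CUBIC))
E
```

```text
y stop top 0 [252.5 146.2]
y stop top 0.17 [252.8 151.2]
y stop top -0.17 [252.9 142.1]
g stop top 0 [299.5 202.9]
g stop top 0.17 [297.2 195. ]
g stop top -0.17 [301. 210.]
```

View pics/z8.png

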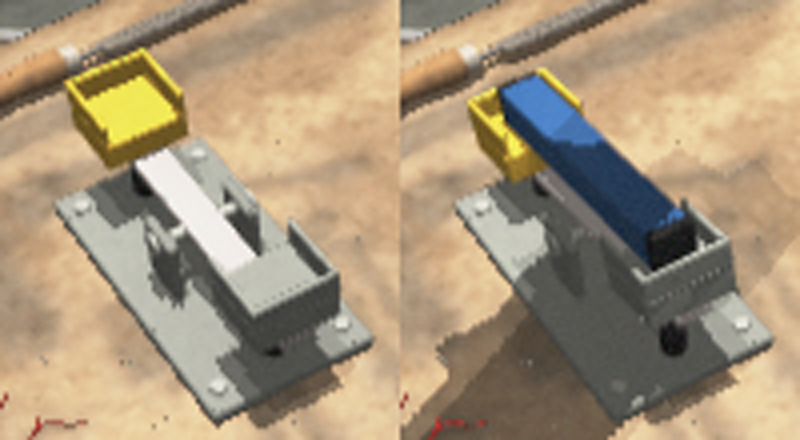

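The yellow tray has dropped about 5 px and the grey one has risen about 8–10 px. Predicted for +0.17 rad: 5 down and 8 up, so the cradle is tipped to yellow.

```bash
python3 -c "
from h import *
ctrl.job_done(); print(ctrl.state()['clock'])"
```

```text
the job is handed in; nothing more can be done
the job is handed in; nothing more can be done
```

The tube is lying in both saddles with its heavy end at the yellow one. The cradle has tipped down at the yellow end, and I've handed the job in. No verdict is reported, so this rests on my own checks.

- **Finding the heavy end:** I gripped the blue tube at its middle with 60 N and lifted it. Moments read at three wrist angles fit a pull of 0.137 N m, against 0.14 expected. This put the heavy end at the side that lay towards +x on the bench.
- **Laying it:** I turned the heavy end to the yellow saddle, lowered the tube between the lips, let go and moved clear. The robot's clock read about 23 s when the arm was clear, against the limit of 48 s.
- **Last checks:**
  - In the final pictures the yellow tray is about 5 px lower and the grey tray about 8–10 px higher than at the start. That fits a full tip of +0.17 rad.
  - The tube's long axis lines up with the cradle.
  - The gripper was about 0.18 m above the cradle.
- **Uncertain points:**
  - The wrist force sensor carried a bias of about 0.15 N m that turned with the tool, so I fitted it out rather than trust one reading.
  - The networks' position estimates differed by up to 15 mm between cameras. I placed the tube by the tray edges in the wrist picture instead.
  - I didn't measure the cradle's speed directly or watch the tipping itself.

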